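Clear the corner jig and hold a bracket home in it

TASK

The bolt tote is standing in the corner jig: lift it out by its handle without tipping it out, hang it by the handle bar on the two prongs of the hook stand and let go of it. Then put the T-shaped bracket flat on the jig's bed with a long edge of its foot against the far (longer) fence and one end of its foot against the side fence, press it firmly into the corner so that it touches both fences at once, and finish there: the program ends while the gripper is still holding it pressed into the corner. Leave the wood offcut, tape roll and chisel where they lie.

Things in the scene. Friction and masses are not known exactly. Their poses are not given: they have to be found in the camera images.
- jig: Corner jig, fixed to the bench: plywood bed 260 (x) x 240 (y) x 12 mm thick; origin at the centre of its underside, z up. It carries two wooden fences 14 mm high above the bed, one along its +x (far) edge, one along its +y (left) edge. Bed and fences are rigid and waxed smooth (friction about 0.25).
- corner (a point): Point on the jig where the inner faces of the two fences would meet, at the bed's upper surface (12 mm above the bench; 90 mm in +x and 80 mm in +y from the jig's origin). Axes as the jig's: the bed lies free towards -x and -y of it. There is a 12 mm relief gap between the fences at the corner itself.
- fence_far: Far fence, wood, 26 mm thick (x), 188 mm long (y), 14 mm high, fixed on the jig bed; origin at the centre of its underside; its working face is the -x face, 13 mm from its origin.
- fence_side: Side fence, wood, 150 mm long (x), 26 mm thick (y), 14 mm high, fixed on the jig bed at its +y edge; origin at the centre of its underside; its working face is the -y face, 13 mm from its origin.
- stand: Hook stand, fixed: steel base 170 (x) x 120 (y) x 10 mm, a post of 16 mm diameter 60 mm to +x of the origin, up to 0.16 m, and at its top two parallel prongs of 8 mm diameter rod that run to -x at y = +42 and -42 mm. Each prong comes down gently to its lowest point and ends in an upturned tip 66 mm to -x of the origin, top of the tip 180 mm above the bench. Nothing stands higher. Origin at the centre of the base's underside (5 mm to -x of the plate's middle).
- saddle (a point): Where the centre of the tote's handle bar lies when hung: midway between the prongs, above their lowest stretch, 29 mm to -x of the stand's origin and 160 mm above the bench. The prongs must pass through the arch of the handle: bring the tote in from the stand's -x side, bar parallel to the stand's y axis and just above the tips, then lower the bar onto the prongs. The bar may rest from about 12 mm to -x to 25 mm to +x of this point.
- tote: Small grey sheet-steel tray with bolts fixed in it, 60 (x) x 136 (y) x 42 mm high, 0.25 kg, with an upright arched handle; origin at the centre of its underside, z up. The handle does not fold.
- tote_bar (a point): Middle of the tote's round wooden handle bar: 12 mm diameter, along the tote's y axis, 115 mm above the tote's underside. Straight part clear between +50 and -50 mm; grip it at the middle, fingers closing along the tote's x, so that the prongs pass at either side of the fingers.
- bracket: T-shaped aluminium bracket, 0.3 kg: foot plate 60 (x) x 90 (y) x 10 mm thick, with an upright rib in the middle, 12 mm thick (x), 80 mm long (y), its top 61 mm above the underside of the foot. Origin at the centre of the foot's underside, z up. Seated, its origin is 30 mm to -x and 45 mm to -y of the corner point in the jig's axes, its y axis along the far fence; either way round will do (it is symmetric).
- offcut: Loose bystander: small dark wood offcut, 40 x 85 x 25 mm, lying to the right of the jig. Origin at the centre of its underside.
- masking_tape: Loose bystander: roll of tape, 105 mm across, 24 mm high, lying flat behind the jig. Origin at the centre of its underside.
- chisel: Loose bystander: wood chisel with a wooden handle, 25 x 268 x 25 mm, lying crosswise behind the jig. Origin at the centre of its underside.
Not all that is in view belongs to the job. Leave any green or pink look-alike of the bracket alone.

How it is judged:
By the outcome, as a careful person would: the job done as asked, in the order asked, and still so for the second after the job is handed in, while the arm keeps its last pose, push and grip.
It also fails if it takes over 72 s, if anything falls off the work surface, if the arm or the gripper's body presses on something with over 40 N, if the wrist force passes 120 N, or if a joint passes its speed limit or range.

ROBOT

A 6-joint arm with a two-finger parallel gripper is mounted at the origin on a cart in front of the work surface, level with it; the furniture and walls round the work are solid. World frame = base frame: x ahead of the robot, y to its left, z up, the work surface at z = 0. Lengths are in m, angles in degrees, forces in N, time in s.
With the tool pointing down it reaches from about 0.4 to 0.825 m from the base axis. Payload 7 kg.
Tool frame: the origin (TCP) lies at the very end of the fingers, on their centre line; the grasp point (between the pads) lies behind it (r.grasp_offset is the z of the grasp point in the tool frame, in m); z points along the fingers, y is the direction in which the jaws open and shut (so a half turn about z gives the same grasp; the last joint's range is limited). The gripper opens to 88 mm and grips with 3 to 60 N. Pads are 19 mm wide; open, the fingers measure 130 mm over their backs; the gripper's body (78 mm by 193 mm) begins 47 mm behind the grasp point.
Start: joints at [88.299, 20.546, 0.682, 0, -70.136, -16.507], TCP at [0.211, 0.641, 0.227] pointing down, gripper open.
Joint ranges: [-176.03, 176.03], [-82.01, 121.73], [-58.28, 71.71], [-173.87, 95.51], [-174.79, -0.11], [-173.66, 173.66]. Speed limits (degrees/s): [136.94, 136.94, 172.46, 180, 180, 180].

INTERFACE

Orientations are given as [roll, pitch, yaw] about the fixed x, y, z axes, in that order (R = Rz(yaw) Ry(pitch) Rx(roll)).
In Python, from plant import r gives the robot as it stands. The module is installed in compiled form; this text tells all that it offers.
- The arm moves only by the tool servo_tool, never from a script. Its argument "targets" is a list of rows, each an object of numbers: "dx", "dy", "dz": the shift along the world's x, y, z in cm; "spin": the turn about the world's z in rad; "grip": the opening in per cent of the stroke, from 0 (shut) to 100 (fully open). A call has exactly 10 rows; each row is the pose to reach, as a shift and turn from the pose commanded when the call began; what a row does not reach only later rows make up. A row lasts 1/12 s, in which the tool goes at most 41.7 mm and 7.16 degrees, less where a joint would pass 70% of its speed; a pose out of reach is approached as far as the arm can. A call with a gripper value outside its range is refused whole. The fingers move at their own pace and stop on an object; "squeeze" is the grip in N (left out, the last holds). Time passes only in rows, so rows that repeat a pose let the fingers close, or fill a call up. It gives the time, the measured TCP pose, the force and the opening at its end, in the units of the state.
- r.get_state(): the state, without advancing time (a new reading comes with each control period).
- r.capture(name): name is "scene" or "side" or "wrist"; returns the picture (384x512x3 uint8, blue, green, red); there is no depth.
- r.get_calibration(name): a dict with "K" (3x3 intrinsics, pixels), "extrinsics" (4x4, takes a point from camera to world coordinates). Camera axes: x right, y down, z forward; pixel columns grow to the right and rows downward; lengths in m; the calibration is good to about 2 mm. The wrist camera is an equidistant fisheye: a pixel r from the principal point sees the ray r / f radians off the axis. A picture is of the moment at which its call begins: read the wrist's pose just before it. get_calibration takes no time and is no camera call; for the wrist camera it gives the pose at the moment of the call.
- r.close_job(): hands the job in, once; it reports no verdict.
Trained networks look in the newest picture that a camera, given by its name, has taken for a name from the list of things; names that differ only in an ending like _2 or _b are one class to them, and where a whole thing is asked for, a point or a joint stands for the part that bears it (a point fixed in the world has none). Each returns a list of dicts, best first, with "p" (0 to 1); they miss things now and then, are a little off and sometimes report something else, mostly with a low value. They report only what shows in the picture. A call takes as long as a camera call. They do not tell look-alikes from the thing itself.
- r.cut_out(name, camera): "mask" (384x512 bool, what is visible of it) and "extent" ([left, top, right, bottom] in pixels, round what is visible of it).
The state is a dict: "time_s": time; "joints": joint angles; "qd": joint speeds; "joint_torque": joint torques, N m; "tcp_pos": TCP position; "eef_rot": TCP orientation; "contact_force": force on the tool from outside, world axes, zero at the start; "moment": the same for the moment, N m; "gripper_width": finger opening in m.
Only numpy, scipy, OpenCV 4.12 (cv2) and the standard library are available. Lean on these libraries where they do the work, as an engineer would, in place of code of your own. Each camera call takes 0.05 s, during which the arm holds its last target. There are 200 camera calls.

## Working session

There is one attempt and no reset: what is moved stays moved. The work goes in short steps, Python scripts to look and compute and a tool call to move; the robot and the scene stay as the last step left them, time stands still between calls to the robot, and variables do not carry over. Pictures are saved under pics/ and viewed, about 8 in all and at most 12, crops included, and the job is handed in when it is done.

Besides the shell and the picture viewer there is one more tool, called after ">>>" as name(argument=value, ...) on one line, values as JSON. servo_tool: Moves the arm, as the interface text tells. Its arguments: {"type":"object","properties":{"targets":{"type":"array"},"squeeze":{"type":"number"}},"required":["targets"]}

```bash
mkdir -p pics
cat > h.py <<'E'
import numpy as np, cv2
from plant import r
def snap(n,f):
    c=r.get_calibration(n); im=np.asarray(r.capture(n)); cv2.imwrite(f'pics/{f}.png',im); return im,c
def ray(c,u,v,fish=False):
    K=np.array(c['K']);E=np.array(c['extrinsics'])
    x=(u-K[0,2])/K[0,0];y=(v-K[1,2])/K[1,1]
    if fish:
        t=np.hypot(x,y); d=np.array([np.sin(t)*x/t,np.sin(t)*y/t,np.cos(t)]) if t>1e-9 else np.array([0,0,1.])
    else: d=np.array([x,y,1.])
    d=E[:3,:3]@d; return E[:3,3],d/np.linalg.norm(d)
def onz(c,u,v,z,fish=False):
    o,d=ray(c,u,v,fish); return o+d*(z-o[2])/d[2]
def tri(rays):
    A=np.zeros((3,3));b=np.zeros(3)
    for o,d in rays:
        P=np.eye(3)-np.outer(d,d);A+=P;b+=P@o
    p=np.linalg.solve(A,b); return p,[np.linalg.norm(np.cross(d,p-o)) for o,d in rays]
def proj(c,p,fish=False):
    K=np.array(c['K']);E=np.array(c['extrinsics']); q=E[:3,:3].T@(np.asarray(p)-E[:3,3])
    if fish:
        t=np.arctan2(np.hypot(q[0],q[1]),q[2]);n=np.hypot(q[0],q[1]);q=np.array([q[0]/n*t,q[1]/n*t,1])
    return np.array([K[0,0]*q[0]/q[2]+K[0,2],K[1,1]*q[1]/q[2]+K[1,2]])
E
python3 - <<'E'
from h import *
ims=[]
for n in ['scene','side']:
    im,c=snap(n,n+'0'); ims.append(im); print(n,np.round(c['K'],1).tolist(),np.round(c['extrinsics'],3).tolist())
    for o in ['jig','stand','tote','bracket','fence_far','fence_side','offcut','masking_tape','chisel']:
        print(o,[(round(d['p'],2),np.round(d['extent']).tolist()) for d in r.cut_out(o,n)])
cv2.imwrite('pics/s0.png',cv2.resize(ims[0],(800,600)))
cv2.imwrite('pics/d0.png',cv2.resize(ims[1],(800,600)))
print(r.get_state(),r.grasp_offset)
E
```

```text
scene [[470.7, 0.0, 259.3], [0.0, 470.7, 188.0], [0.0, 0.0, 1.0]] [[0.733, -0.371, 0.57, -0.238], [-0.68, -0.41, 0.608, -0.952], [0.008, -0.833, -0.553, 0.92], [0.0, 0.0, 0.0, 1.0]]
jig [(0.71, [181.0, 188.0, 292.0, 257.0])]
stand [(0.94, [130.0, 138.0, 186.0, 206.0])]
tote [(0.96, [223.0, 183.0, 262.0, 238.0]), (0.21, [180.0, 190.0, 288.0, 255.0])]
bracket [(0.95, [261.0, 246.0, 300.0, 283.0]), (0.83, [352.0, 274.0, 392.0, 312.0]), (0.81, [234.0, 272.0, 259.0, 307.0])]
fence_far [(0.61, [249.0, 195.0, 284.0, 222.0])]
fence_side [(0.66, [200.0, 193.0, 242.0, 213.0])]
offcut [(0.57, [296.0, 227.0, 328.0, 251.0])]
masking_tape [(0.64, [304.0, 196.0, 331.0, 219.0]), (0.26, [129.0, 138.0, 187.0, 204.0])]
chisel [(0.83, [232.0, 168.0, 282.0, 196.0])]
side [[450.9, 0.0, 248.5], [0.0, 450.9, 193.4], [0.0, 0.0, 1.0]] [[0.953, -0.108, 0.282, 0.074], [-0.302, -0.37, 0.879, -1.545], [0.009, -0.923, -0.386, 0.763], [0.0, 0.0, 0.0, 1.0]]
jig [(0.87, [207.0, 201.0, 279.0, 235.0])]
stand [(0.71, [184.0, 148.0, 222.0, 198.0]), (0.3, [299.0, 213.0, 322.0, 233.0])]
tote [(0.64, [231.0, 186.0, 253.0, 2
[... 385 characters left out ...]
.0, 189.0, 289.0, 211.0])]
{'time_s': 1.0, 'joints': array([ 8.82978439e+01,  2.05444265e+01,  6.82270727e-01,  1.89358229e-03,
       -7.01375188e+01, -1.65067346e+01]), 'qd': array([-0.0564136 , -0.04688422,  0.02154303, -0.01455204,  0.01368776,
       -0.01131877]), 'joint_torque': array([ 6.63445317e-04, -5.82389474e+01,  2.93308514e+01,  7.00228304e+00,
        1.26075087e-02, -1.73514451e-05]), 'tcp_pos': array([0.21094989, 0.64116453, 0.22659142]), 'eef_rot': array([-1.79999182e+02, -1.61507606e-03, -1.82082473e+01]), 'contact_force': array([-1.04028047, -0.23519319,  0.59911433]), 'moment': array([-0.00506179, -0.02490067,  0.04416495]), 'gripper_width': 0.08775057721769139} -0.0188
```

View pics/s0.png

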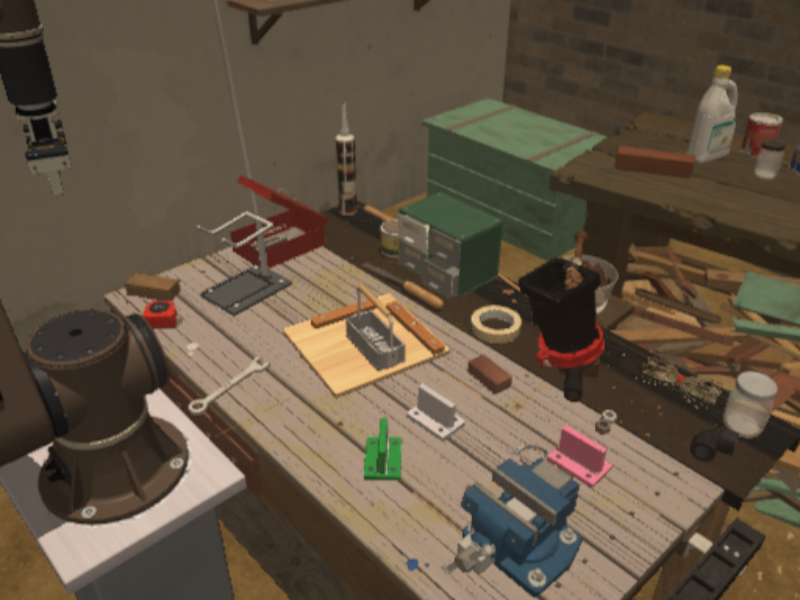

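View pics/d0.png

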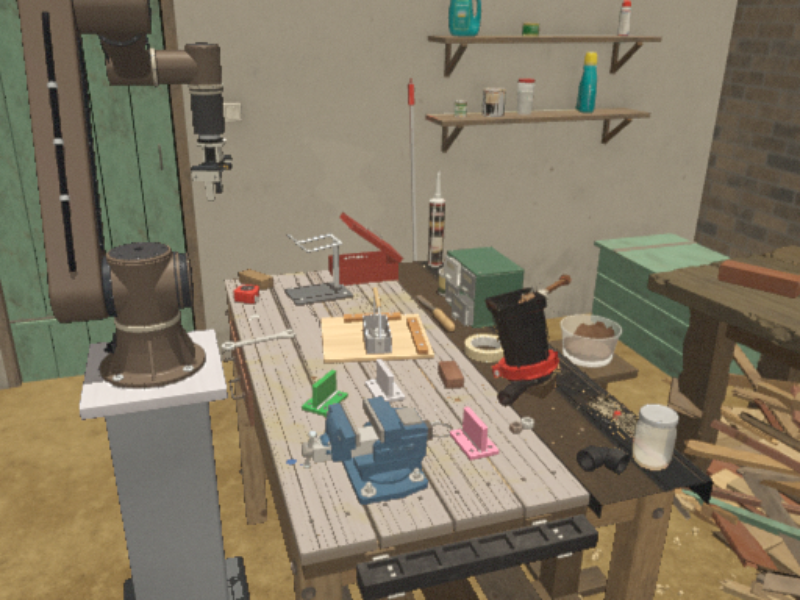

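Candidates for the bracket in the scene view (native pixels): silver at (281,265), green at (246,290) and pink at (372,293). I choose silver, which is at (247,243) in the side view. The tote stands on the jig at (243,210) and the stand is at (158,172). Next come rough positions.

Run:
```python
from h import *
C={n:r.get_calibration(n) for n in ['scene','side']}
S,D=C['scene'],C['side']
def mid(a):return (a[0]+a[2])/2,(a[1]+a[3])/2
for k,a,b in [('br',(261,246,300,283),(234,232,259,254)),('tote',(223,183,262,238),(231,186,253,228)),('jig',(181,188,292,257),(207,201,279,235)),('stand',(130,138,186,206),(184,148,222,198))]:
    print(k,np.round(tri([ray(S,*mid(a)),ray(D,*mid(b))])[0],3),tri([ray(S,*mid(a)),ray(D,*mid(b))])[1])
# jig corners from scene pic (800px) at z=.012
s=.64
for p in [(284,332),(336,391),(448,349)]: print(p,np.round(onz(S,p[0]*s,p[1]*s,.012),3))
for p in [(202,293),(224,310),(291,284)]: print('stand',p,np.round(onz(S,p[0]*s,p[1]*s,.01),3))
w=r.get_calibration('wrist'); st=r.get_state()
print(np.round(w['K'],1).tolist(),np.round(w['extrinsics'],3).tolist(),w.keys())
```

```text
br [ 0.468 -0.29   0.031] [np.float64(0.0037070347984331036), np.float64(0.0037070347984330273)]
tote [ 0.523 -0.067  0.062] [np.float64(0.0007923224243419907), np.float64(0.0007923224243420596)]
jig [ 0.537 -0.023 -0.011] [np.float64(0.004509037937869342), np.float64(0.004509037937869189)]
stand [0.446 0.278 0.08 ] [np.float64(0.004090132561374285), np.float64(0.004090132561374402)]
(284, 332) [0.416 0.109 0.012]
(336, 391) [ 0.381 -0.108  0.012]
(448, 349) [ 0.626 -0.159  0.012]
stand (202, 293) [0.367 0.355 0.01 ]
stand (224, 310) [0.368 0.264 0.01 ]
stand (291, 284) [0.535 0.252 0.01 ]
[[297.3, 0.0, 255.7], [0.0, 297.3, 189.5], [0.0, 0.0, 1.0]] [[-0.313, -0.92, -0.236, 0.274], [-0.95, 0.303, 0.077, 0.62], [0.001, 0.248, -0.969, 0.384], [0.0, 0.0, 0.0, 1.0]] dict_keys(['K', 'extrinsics'])
```

>>> servo_tool(targets=[{"dx": 2,"dy": -3,"dz": 3,"spin": -0.12},{"dx": 4,"dy": -6,"dz": 5,"spin": -0.24},{"dx": 6,"dy": -9,"dz": 7,"spin": -0.36},{"dx": 8,"dy": -12,"dz": 8,"spin": -0.48},{"dx": 10,"dy": -15,"dz": 9,"spin": -0.6},{"dx": 12,"dy": -18,"dz": 10,"spin": -0.72},{"dx": 14,"dy": -22,"dz": 10,"spin": -0.84},{"dx": 16,"dy": -25,"dz": 10,"spin": -0.96},{"dx": 18,"dy": -28,"dz": 10,"spin": -1.08},{"dx": 19,"dy": -30,"dz": 10,"spin": -1.2}])

```text
validation failed for argument at $.ta...
```

Run:
```python
from h import *
im,c=snap('wrist','w1'); np.savez('w1.npz',E=c['extrinsics'],K=c['K'])
print(r.get_state()['tcp_pos'],r.get_state()['eef_rot'],r.get_state()['joints'])
for o in ['stand','tote','jig']:
    print(o,[(round(d['p'],2),np.round(d['extent']).tolist()) for d in r.cut_out(o,'wrist')])
cv2.imwrite('pics/w1b.png',cv2.resize(im,(800,600),interpolation=cv2.INTER_CUBIC))
```

```text
[0.21094191 0.64118815 0.22658823] [-1.79996154e+02  1.38080506e-03 -1.82105101e+01] [ 8.82974372e+01  2.05445257e+01  6.82884071e-01 -2.45665020e-04
 -7.01342785e+01 -1.65078639e+01]
stand [(0.59, [403.0, 0.0, 441.0, 14.0])]
tote []
jig []
```

View pics/w1b.png

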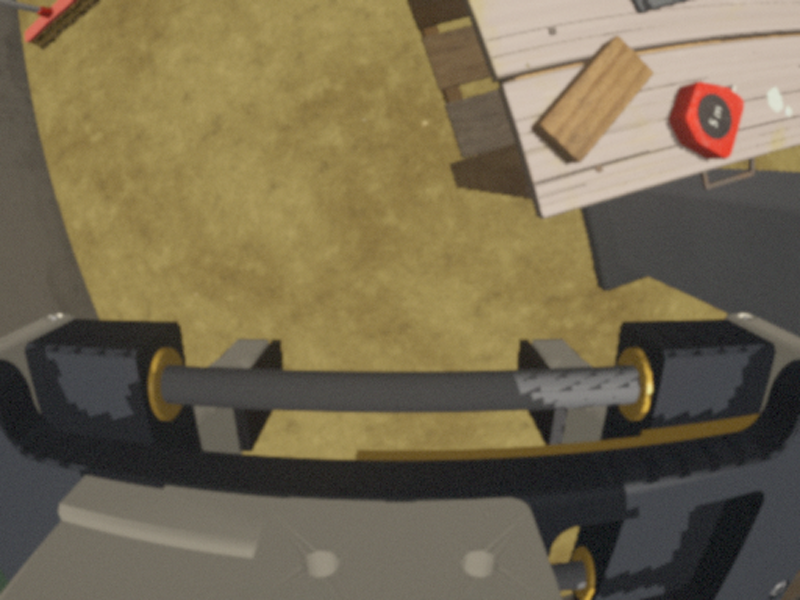

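The move was refused, apparently because every row needs "grip". The picture (view 3) shows only the floor at the start pose.

>>> servo_tool(targets=[{"dx": 2,"dy": -3,"dz": 3,"spin": -0.12,"grip": 100},{"dx": 4,"dy": -6,"dz": 5,"spin": -0.24,"grip": 100},{"dx": 6,"dy": -9,"dz": 7,"spin": -0.36,"grip": 100},{"dx": 8,"dy": -12,"dz": 8,"spin": -0.48,"grip": 100},{"dx": 10,"dy": -15,"dz": 9,"spin": -0.6,"grip": 100},{"dx": 12,"dy": -18,"dz": 10,"spin": -0.72,"grip": 100},{"dx": 14,"dy": -22,"dz": 10,"spin": -0.84,"grip": 100},{"dx": 16,"dy": -25,"dz": 10,"spin": -0.96,"grip": 100},{"dx": 18,"dy": -28,"dz": 10,"spin": -1.08,"grip": 100},{"dx": 19,"dy": -30,"dz": 10,"spin": -1.2,"grip": 100}])

```text
time_s: 2.03
tcp_pos: [0.4022, 0.3385, 0.3271]
eef_rot: [-180.0, 0.0, -87.4]
contact_force: [-1.0, 0.5, -0.6]
gripper_width: 0.0876
```

Run:
```python
from h import *
im,c=snap('wrist','w2'); np.savez('w2.npz',extrinsics=c['extrinsics'],K=c['K'])
print(r.get_state()['tcp_pos'],r.get_state()['eef_rot'],r.get_state()['joints'])
for o in ['stand','tote','jig']:
    print(o,[(round(d['p'],2),np.round(d['extent']).tolist()) for d in r.cut_out(o,'wrist')])
cv2.imwrite('pics/w2b.png',cv2.resize(im,(800,600),interpolation=cv2.INTER_CUBIC))
```

```text
[0.40268449 0.33645848 0.32735709] [-1.79961171e+02 -1.08847251e-03 -8.79523293e+01] [ 6.13452836e+01  3.26471626e+00 -8.45132393e+00  3.46664278e-02
 -7.82650727e+01 -5.93046575e+01]
stand [(0.85, [152.0, 98.0, 278.0, 196.0]), (0.17, [108.0, 0.0, 257.0, 26.0])]
tote []
jig [(0.93, [111.0, 2.0, 254.0, 28.0])]
```

View pics/w2b.png

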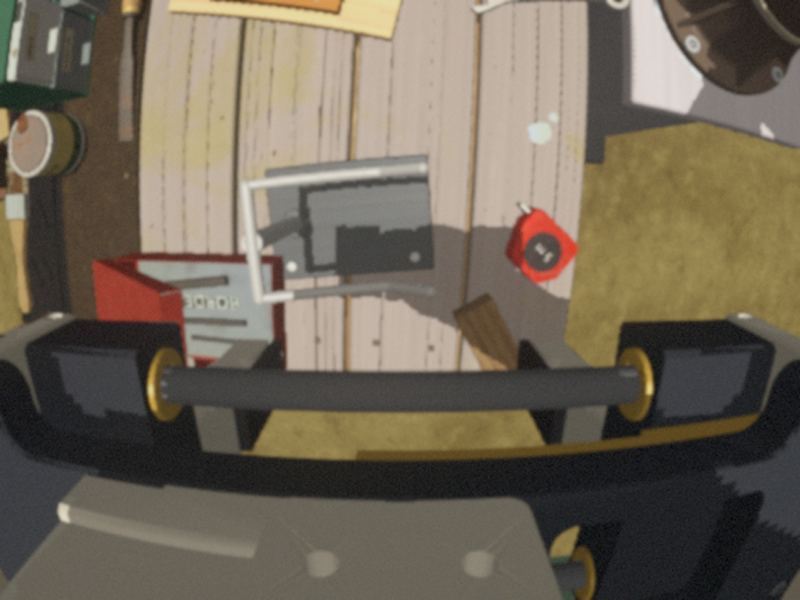

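```bash
cat >> h.py <<'E'
from scipy.optimize import least_squares
def fit(c,obj,pix,x0,fish=True):
    obj=np.array(obj)/1000.
    def P(x):
        a=x[2];R=np.array([[np.cos(a),-np.sin(a),0],[np.sin(a),np.cos(a),0],[0,0,1]]);return obj@R.T+[x[0],x[1],0]
    f=lambda x:np.concatenate([proj(c,p,fish)-q for p,q in zip(P(x),pix)])
    s=least_squares(f,x0,loss='soft_l1',f_scale=2); print(np.round(s.x[:2],4),np.degrees(s.x[2]).round(2)); print(f(s.x).reshape(-1,2).round(1).tolist()); return s.x
E
python3 - <<'E'
from h import *
c=np.load('w2.npz')
pix=np.array([(425,164),(431,291),(248,185),(259,297),(434,268),(287,278),(428,154)])*.64
x=fit(c,[(-66,-42,176),(-66,42,176),(60,-42,160),(60,42,160),(-80,60,10),(90,60,10),(-80,-60,10)],pix,[.44,.29,-.07])
a=x[2];print('saddle',x[0]-.029*np.cos(a),x[1]-.029*np.sin(a))
S=r.get_calibration('scene');R=np.array([[np.cos(a),-np.sin(a)],[np.sin(a),np.cos(a)]])
for p in [(-66,-42,176),(-66,42,176),(-80,60,10),(-80,-60,10)]: print(proj(S,np.r_[x[:2]+R@(np.array(p[:2])/1e3),p[2]/1e3])/.64)
E
```

```text
[0.4503 0.3117] 6.59
[[-0.4, 1.5], [0.6, -0.5], [-0.6, -0.9], [0.9, -0.2], [1.0, 0.3], [-6.9, 1.2], [0.3, -0.9]]
saddle 0.4214444939739086 0.30835646950060414
[223.34311291 239.81457678]
[198.39999786 226.89333428]
[199.27969966 292.17035264]
[233.29871838 312.44321011]
```

>>> servo_tool(targets=[{"dx": 0,"dy": -2,"dz": 0,"spin": -0.03,"grip": 100},{"dx": 1,"dy": -5,"dz": 0,"spin": -0.06,"grip": 100},{"dx": 2,"dy": -9,"dz": 0,"spin": -0.1,"grip": 100},{"dx": 3,"dy": -13,"dz": 0,"spin": -0.15,"grip": 100},{"dx": 4,"dy": -17,"dz": 0,"spin": -0.2,"grip": 100},{"dx": 5,"dy": -21,"dz": 0,"spin": -0.25,"grip": 100},{"dx": 6,"dy": -25,"dz": 0,"spin": -0.25,"grip": 100},{"dx": 7,"dy": -28,"dz": 0,"spin": -0.25,"grip": 100},{"dx": 8,"dy": -30,"dz": 0,"spin": -0.25,"grip": 100},{"dx": 8,"dy": -30,"dz": 0,"spin": -0.25,"grip": 100}])

```text
time_s: 3.07
tcp_pos: [0.4817, 0.0389, 0.3264]
eef_rot: [180.0, -0.0, -101.3]
contact_force: [0.7, 0.2, 0.6]
gripper_width: 0.0876
```

Run:
```python
from h import *
im,c=snap('wrist','w3'); np.savez('w3.npz',extrinsics=c['extrinsics'],K=c['K'])
print(r.get_state()['tcp_pos'],r.get_state()['eef_rot'],r.get_state()['joints'])
for o in ['tote','jig','bracket','tote_bar','fence_far','fence_side']:
    print(o,[(round(d['p'],2),np.round(d['extent']).tolist()) for d in r.cut_out(o,'wrist')])
cv2.imwrite('pics/w3b.png',cv2.resize(im,(800,600),interpolation=cv2.INTER_CUBIC))
```

```text
[0.48126794 0.04015131 0.32628448] [ 1.79974348e+02 -2.21845540e-02 -1.01358044e+02] [ 2.81698933e+01 -9.63151233e-01 -1.29131662e+01  8.02296896e-04
 -7.80838902e+01 -3.95281082e+01]
tote [(0.68, [194.0, 47.0, 241.0, 154.0])]
jig [(0.79, [146.0, 50.0, 302.0, 203.0])]
bracket []
tote_bar [(0.95, [194.0, 51.0, 238.0, 152.0])]
fence_far [(0.75, [147.0, 58.0, 168.0, 172.0])]
fence_side [(0.82, [175.0, 177.0, 264.0, 192.0])]
```

View pics/w3b.png

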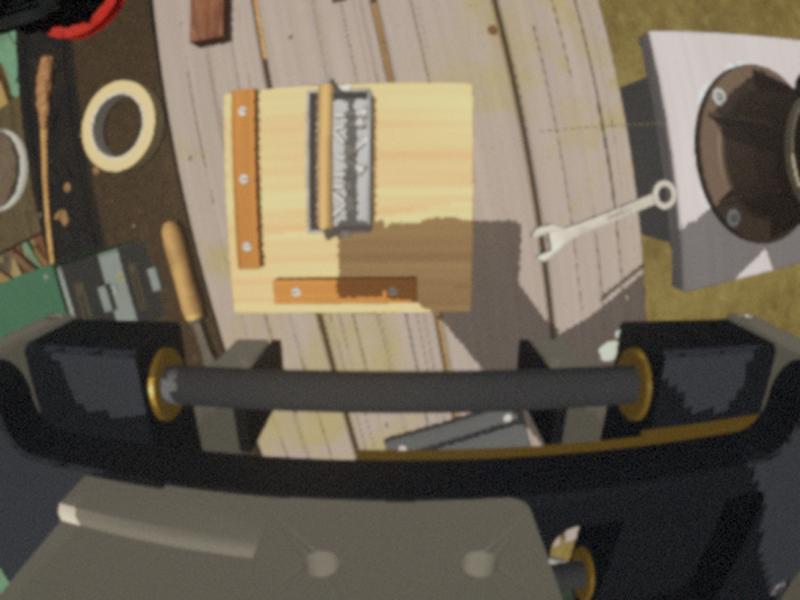

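Run:
```python
from h import *
c=np.load('w3.npz');s=.64
J=fit(c,[(-130,-120,12),(-130,120,12),(130,120,12),(130,-120,12),(90,68,26),(90,-120,26),(78,80,26),(-72,80,26)],
 np.array([(472,83),(470,310),(236,313),(225,94),(262,266),(258,91),(275,279),(415,277)])*s,[.5,-.03,-.2])
T=fit(c,[(30,-68,54),(-30,-68,54),(-30,68,54),(30,68,54),(0,0,127)],np.array([(309,92),(373,90),(370,228),(309,230),(324,158)])*s,[.52,-.06,-.2])
S=r.get_calibration('scene')
print('bar scene', proj(S,[T[0],T[1],.127])/s,'side',proj(r.get_calibration('side'),[T[0],T[1],.127])/s)
a=J[2];R=np.array([[np.cos(a),-np.sin(a)],[np.sin(a),np.cos(a)]])
print('corner',J[:2]+R@[.09,.08],'seated',J[:2]+R@[.06,.035])
for n in ['scene','side']:
  im=cv2.imread(f'pics/{n}0.png');u,v=proj(r.get_calibration(n),[T[0],T[1],.127]).astype(int)
  cv2.circle(im,(u,v),1,(0,0,255),-1)
  cv2.imwrite(f'pics/{n}bar.png',cv2.resize(im[v-50:v+50,u-66:u+66],(396,300),interpolation=cv2.INTER_CUBIC))
cv2.imwrite('pics/bar.png',np.hstack([cv2.imread('pics/scenebar.png'),cv2.imread('pics/sidebar.png')]))
```

```text
[ 0.525  -0.0187] -10.75
[[1.2, -0.5], [1.5, 0.9], [-0.8, 0.1], [-0.8, -0.8], [-0.4, 1.6], [-1.7, -3.0], [-1.2, 0.4], [2.3, 0.5]]
[ 0.5198 -0.0558] -12.31
[[-0.7, -1.6], [-0.3, -1.2], [0.4, 3.5], [-1.2, 2.0], [1.6, -0.9]]
bar scene [373.45617733 300.09347382] side [375.94923165 296.63043218]
corner [0.62834254 0.0430938 ] seated [0.5904738  0.00448086]
```

View pics/bar.png

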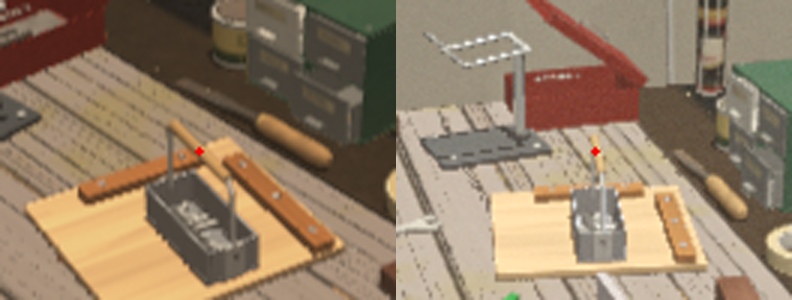

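Views so far: 6. The reprojected point sits on the bar middle in both views. The tote stands on the bed, clear of the fences. Next is the reach for the bar.

>>> servo_tool(squeeze=40, targets=[{"dx": 1,"dy": -2.5,"dz": 0,"spin": -0.015,"grip": 100},{"dx": 2.2,"dy": -5.5,"dz": 0,"spin": -0.015,"grip": 100},{"dx": 3.4,"dy": -8.4,"dz": -1,"spin": -0.015,"grip": 100},{"dx": 3.9,"dy": -9.6,"dz": -4,"spin": -0.015,"grip": 100},{"dx": 3.9,"dy": -9.6,"dz": -8,"spin": -0.015,"grip": 100},{"dx": 3.9,"dy": -9.6,"dz": -12,"spin": -0.015,"grip": 100},{"dx": 3.9,"dy": -9.6,"dz": -16,"spin": -0.015,"grip": 100},{"dx": 3.9,"dy": -9.6,"dz": -19,"spin": -0.015,"grip": 100},{"dx": 3.9,"dy": -9.6,"dz": -21,"spin": -0.015,"grip": 100},{"dx": 3.9,"dy": -9.6,"dz": -22,"spin": -0.015,"grip": 100}])

```text
time_s: 4.25
tcp_pos: [0.5182, -0.0544, 0.1036]
eef_rot: [179.8, -0.1, -102.1]
contact_force: [0.1, -0.8, 1.0]
gripper_width: 0.0877
```

Run:
```python
from h import *
im,c=snap('wrist','w4'); 
print(r.get_state()['tcp_pos'],r.get_state()['eef_rot'],r.get_state()['contact_force'])
cv2.imwrite('pics/w4b.png',cv2.resize(im,(800,600),interpolation=cv2.INTER_CUBIC))
```

```text
[ 0.51813844 -0.05437707  0.10324889] [ 1.79732061e+02 -1.04576452e-01 -1.02097073e+02] [-0.622296   -0.18502173 -1.51333942]
```

View pics/w4b.png

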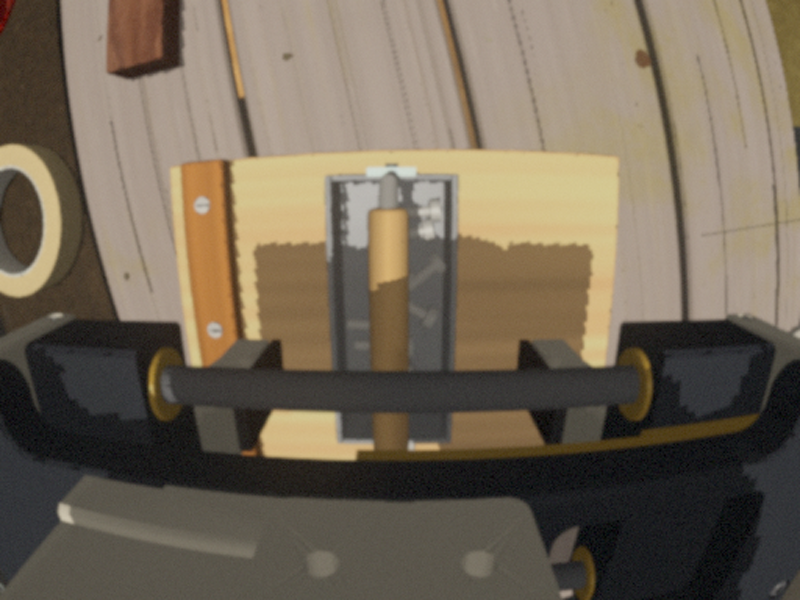

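View 7: the bar lies centred between the fingers at u≈389 of 400 (+x by about 2 mm) and parallel to the pads. I close on it here.

>>> servo_tool(squeeze=45, targets=[{"dx": 0.2,"dy": 0,"dz": 0.4,"spin": 0,"grip": 60},{"dx": 0.2,"dy": 0,"dz": 0.4,"spin": 0,"grip": 30},{"dx": 0.2,"dy": 0,"dz": 0.4,"spin": 0,"grip": 5},{"dx": 0.2,"dy": 0,"dz": 0.4,"spin": 0,"grip": 5},{"dx": 0.2,"dy": 0,"dz": 0.4,"spin": 0,"grip": 5},{"dx": 0.2,"dy": 0,"dz": 0.4,"spin": 0,"grip": 5},{"dx": 0.2,"dy": 0,"dz": 0.4,"spin": 0,"grip": 5},{"dx": 0.2,"dy": 0,"dz": 0.4,"spin": 0,"grip": 5},{"dx": 0.2,"dy": 0,"dz": 0.4,"spin": 0,"grip": 5},{"dx": 0.2,"dy": 0,"dz": 0.4,"spin": 0,"grip": 5}])

```text
time_s: 5.13
tcp_pos: [0.5219, -0.0548, 0.1105]
eef_rot: [180.0, -0.0, -102.1]
contact_force: [0.2, -1.1, 0.3]
gripper_width: 0.0267
```

>>> servo_tool(targets=[{"dx": 0,"dy": 0,"dz": 0.3,"spin": 0,"grip": 5},{"dx": 0,"dy": 0,"dz": 1,"spin": 0,"grip": 5},{"dx": 0,"dy": 0,"dz": 2,"spin": 0,"grip": 5},{"dx": 0,"dy": 0,"dz": 3.2,"spin": 0,"grip": 5},{"dx": 0,"dy": 0,"dz": 4.6,"spin": 0,"grip": 5},{"dx": 0,"dy": 0,"dz": 6,"spin": 0,"grip": 5},{"dx": 0,"dy": 0,"dz": 7.4,"spin": 0,"grip": 5},{"dx": 0,"dy": 0,"dz": 8.6,"spin": 0,"grip": 5},{"dx": 0,"dy": 0,"dz": 9.5,"spin": 0,"grip": 5},{"dx": 0,"dy": 0,"dz": 10,"spin": 0,"grip": 5}])

```text
time_s: 5.97
tcp_pos: [0.5223, -0.0548, 0.2123]
eef_rot: [-179.9, 0.0, -102.1]
contact_force: [1.0, -1.2, -3.3]
gripper_width: 0.011
```

The fingers were still closing when the lift began, so I check how the bar sits.

Run:
```python
from h import *
st=r.get_state();print(st['tcp_pos'],st['gripper_width'],st['contact_force'],st['moment'])
C=[]
for n in ['scene','side']:
  im,c=snap(n,n+'1'); t=st['tcp_pos']; u,v=proj(c,t).astype(int)
  cv2.circle(im,(u,v),1,(0,0,255),-1)
  C.append(cv2.resize(im[v-40:v+60,u-66:u+66],(396,300),interpolation=cv2.INTER_CUBIC))
im,c=snap('wrist','w5')
cv2.imwrite('pics/g5.png',np.vstack([np.hstack(C),cv2.resize(im[90:300],(792,325))[:300]]))
```

```text
[ 0.52225072 -0.05476165  0.21225785] 0.010975713088228223 [ 0.98068111 -1.15650093 -3.27262588] [ 0.10818437 -0.15045921  0.03269663]
```

View pics/g5.png

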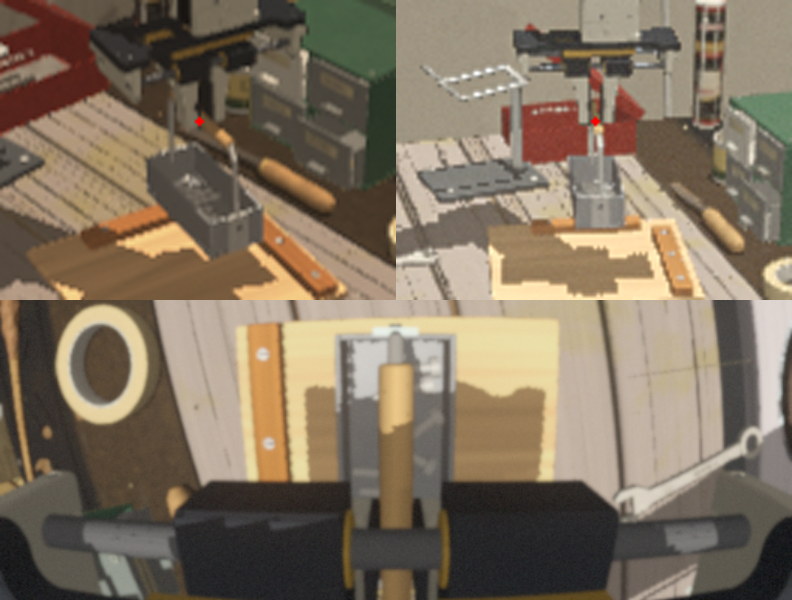

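View 8: the tote hangs level, gripped with the bar near the fingertips, about 9 mm above the TCP judging by its apparent width. I squeeze harder and carry it high and gently to in front of the stand.

>>> servo_tool(squeeze=60, targets=[{"dx": 0,"dy": 0,"dz": 0.5,"spin": 0,"grip": 0},{"dx": 0,"dy": 0,"dz": 1.5,"spin": 0,"grip": 0},{"dx": 0,"dy": 0.3,"dz": 3,"spin": 0.01,"grip": 0},{"dx": -0.4,"dy": 1,"dz": 4.6,"spin": 0.03,"grip": 0},{"dx": -1,"dy": 2.2,"dz": 6.2,"spin": 0.06,"grip": 0},{"dx": -2,"dy": 4,"dz": 7.8,"spin": 0.1,"grip": 0},{"dx": -3.2,"dy": 6.4,"dz": 9.2,"spin": 0.14,"grip": 0},{"dx": -4.6,"dy": 9.1,"dz": 10.2,"spin": 0.18,"grip": 0},{"dx": -6.1,"dy": 11.9,"dz": 10.8,"spin": 0.22,"grip": 0},{"dx": -7.6,"dy": 14.8,"dz": 11,"spin": 0.26,"grip": 0}])

```text
time_s: 6.95
tcp_pos: [0.4455, 0.0941, 0.3223]
eef_rot: [-179.9, 0.0, -87.2]
contact_force: [0.6, 1.0, -4.1]
gripper_width: 0.0102
```

>>> servo_tool(targets=[{"dx": -1.5,"dy": 2.9,"dz": 0,"spin": 0.03,"grip": 0},{"dx": -3,"dy": 5.8,"dz": 0,"spin": 0.05,"grip": 0},{"dx": -4.5,"dy": 8.7,"dz": 0,"spin": 0.066,"grip": 0},{"dx": -6,"dy": 11.6,"dz": 0,"spin": 0.066,"grip": 0},{"dx": -7.4,"dy": 14.3,"dz": 0,"spin": 0.066,"grip": 0},{"dx": -8.6,"dy": 16.7,"dz": 0,"spin": 0.066,"grip": 0},{"dx": -9.6,"dy": 18.6,"dz": 0,"spin": 0.066,"grip": 0},{"dx": -10.3,"dy": 19.9,"dz": 0,"spin": 0.066,"grip": 0},{"dx": -10.6,"dy": 20.6,"dz": 0,"spin": 0.066,"grip": 0},{"dx": -10.6,"dy": 20.6,"dz": 0,"spin": 0.066,"grip": 0}])

```text
time_s: 7.78
tcp_pos: [0.3394, 0.3003, 0.3207]
eef_rot: [180.0, -0.0, -83.4]
contact_force: [0.2, -0.4, -2.9]
gripper_width: 0.0103
```

Run:
```python
from h import *
x=[.4503,.3117,np.radians(6.59)];a=x[2];R=np.array([[np.cos(a),-np.sin(a),0],[np.sin(a),np.cos(a),0],[0,0,1]])
W=lambda p:R@(np.array(p)/1e3)+[x[0],x[1],0]
segs=[[(-66,-42,176),(60,-42,156)],[(-66,42,176),(60,42,156)],[(60,-42,156),(60,42,156)],[(-80,-60,10),(90,-60,10),(90,60,10),(-80,60,10),(-80,-60,10)]]
out=[]
for n in ['scene','side']:
  c=r.get_calibration(n);im=cv2.imread(f'pics/{n}0.png');u,v=proj(c,W((0,0,90))).astype(int)
  u0,v0=u-44,v-50; z=cv2.resize(im[v0:v0+100,u0:u0+88],(352,400),interpolation=cv2.INTER_CUBIC)
  for s in segs:
    P=np.array([(proj(c,W(p))-[u0,v0])*4+2 for p in s]).astype(int); cv2.polylines(z,[P],False,(0,0,255),1)
  out.append(z)
cv2.imwrite('pics/st.png',np.hstack(out)); st=r.get_state(); print(st['tcp_pos'],st['eef_rot'],st['gripper_width'],st['contact_force'])
```

```text
[0.339446   0.30027039 0.32072814] [ 1.79993001e+02 -5.36450939e-03 -8.33667027e+01] 0.010332689279690683 [ 0.19204153 -0.41354311 -2.86163627]
```

View pics/st.png

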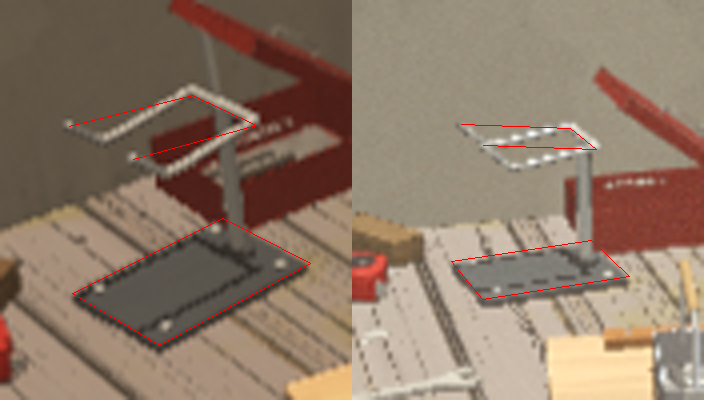

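View 9: the stand model overlay fits both fixed views to about 1 px. Next I lower in front of the prongs, then move in.

>>> servo_tool(targets=[{"dx": 0,"dy": 0,"dz": -0.5,"spin": 0,"grip": 0},{"dx": 0,"dy": 0,"dz": -1.5,"spin": 0,"grip": 0},{"dx": 0,"dy": 0,"dz": -3,"spin": 0,"grip": 0},{"dx": 0,"dy": 0,"dz": -4.8,"spin": 0,"grip": 0},{"dx": 0,"dy": 0,"dz": -6.6,"spin": 0,"grip": 0},{"dx": 0,"dy": 0,"dz": -8.4,"spin": 0,"grip": 0},{"dx": 0,"dy": 0,"dz": -10,"spin": 0,"grip": 0},{"dx": 0,"dy": 0,"dz": -11.2,"spin": 0,"grip": 0},{"dx": 0,"dy": 0,"dz": -12,"spin": 0,"grip": 0},{"dx": 0,"dy": 0,"dz": -12.2,"spin": 0,"grip": 0}])

```text
time_s: 8.62
tcp_pos: [0.3397, 0.2975, 0.1967]
eef_rot: [179.9, -0.1, -83.5]
contact_force: [0.3, 0.2, -2.4]
gripper_width: 0.0103
```

>>> servo_tool(targets=[{"dx": 0.4,"dy": 0,"dz": 0,"spin": 0,"grip": 0},{"dx": 1.2,"dy": 0.1,"dz": 0,"spin": 0,"grip": 0},{"dx": 2.2,"dy": 0.2,"dz": 0,"spin": 0,"grip": 0},{"dx": 3.4,"dy": 0.3,"dz": 0,"spin": 0,"grip": 0},{"dx": 4.6,"dy": 0.4,"dz": 0,"spin": 0,"grip": 0},{"dx": 5.8,"dy": 0.5,"dz": 0,"spin": 0,"grip": 0},{"dx": 6.9,"dy": 0.6,"dz": 0,"spin": 0,"grip": 0},{"dx": 7.8,"dy": 0.7,"dz": 0,"spin": 0,"grip": 0},{"dx": 8.4,"dy": 0.8,"dz": 0,"spin": 0,"grip": 0},{"dx": 8.5,"dy": 0.8,"dz": 0,"spin": 0,"grip": 0}])

```text
time_s: 9.45
tcp_pos: [0.4261, 0.3073, 0.1982]
eef_rot: [180.0, -0.0, -83.5]
contact_force: [0.0, 0.2, -2.6]
gripper_width: 0.0105
```

Run:
```python
from h import *
st=r.get_state();print(st['tcp_pos'],st['gripper_width'],st['contact_force'],st['moment'])
C=[]
for n in ['scene','side']:
  im,c=snap(n,n+'2'); t=st['tcp_pos']; u,v=proj(c,t).astype(int)
  cv2.circle(im,(u,v),0,(0,0,255),-1)
  C.append(cv2.resize(im[v-30:v+50,u-50:u+50],(400,320),interpolation=cv2.INTER_CUBIC))
cv2.imwrite('pics/g6.png',np.hstack(C))
```

```text
[0.42609318 0.30725827 0.19822181] 0.010473313085970241 [ 0.04750903  0.23144284 -2.64217689] [ 0.12999348 -0.06460389 -0.00936689]
```

View pics/g6.png

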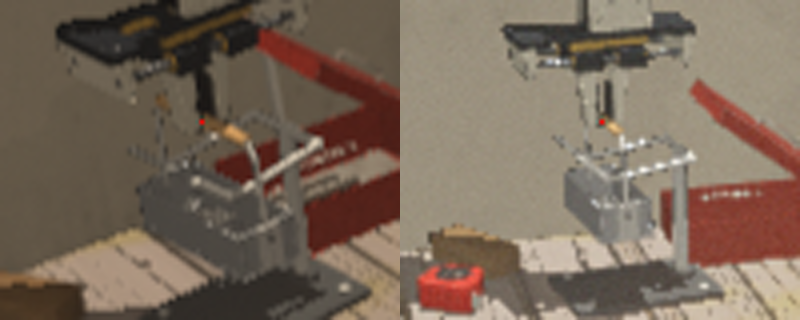

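View 10: the prongs pass through the arch with the bar above them. Now lower.

>>> servo_tool(targets=[{"dx": 0,"dy": 0,"dz": -0.3,"spin": 0,"grip": 0},{"dx": 0,"dy": 0,"dz": -0.9,"spin": 0,"grip": 0},{"dx": 0,"dy": 0,"dz": -1.6,"spin": 0,"grip": 0},{"dx": 0,"dy": 0,"dz": -2.3,"spin": 0,"grip": 0},{"dx": 0,"dy": 0,"dz": -2.9,"spin": 0,"grip": 0},{"dx": 0,"dy": 0,"dz": -3.4,"spin": 0,"grip": 0},{"dx": 0,"dy": 0,"dz": -3.8,"spin": 0,"grip": 0},{"dx": 0,"dy": 0,"dz": -4.1,"spin": 0,"grip": 0},{"dx": 0,"dy": 0,"dz": -4.2,"spin": 0,"grip": 0},{"dx": 0,"dy": 0,"dz": -4.2,"spin": 0,"grip": 0}])

```text
time_s: 10.38
tcp_pos: [0.4249, 0.3071, 0.1563]
eef_rot: [180.0, -0.0, -83.5]
contact_force: [-0.3, -0.0, -3.8]
gripper_width: 0.0101
```

>>> servo_tool(targets=[{"dx": 0,"dy": 0,"dz": -0.1,"spin": 0,"grip": 0},{"dx": 0,"dy": 0,"dz": -0.1,"spin": 0,"grip": 0},{"dx": 0,"dy": 0,"dz": -0.2,"spin": 0,"grip": 0},{"dx": 0,"dy": 0,"dz": -0.2,"spin": 0,"grip": 0},{"dx": 0,"dy": 0,"dz": -0.3,"spin": 0,"grip": 0},{"dx": 0,"dy": 0,"dz": -0.3,"spin": 0,"grip": 0},{"dx": 0,"dy": 0,"dz": -0.4,"spin": 0,"grip": 0},{"dx": 0,"dy": 0,"dz": -0.4,"spin": 0,"grip": 0},{"dx": 0,"dy": 0,"dz": -0.5,"spin": 0,"grip": 0},{"dx": 0,"dy": 0,"dz": -0.5,"spin": 0,"grip": 0}])

```text
time_s: 11.22
tcp_pos: [0.4253, 0.3074, 0.1541]
eef_rot: [-179.9, 0.0, -83.4]
contact_force: [-8.8, -3.9, 19.0]
gripper_width: 0.0105
```

Contact: 19 N upwards at TCP z 0.154. I ease off and open the fingers.

>>> servo_tool(targets=[{"dx": 0,"dy": 0,"dz": 0.15,"spin": 0,"grip": 0},{"dx": 0,"dy": 0,"dz": 0.25,"spin": 0,"grip": 0},{"dx": 0,"dy": 0,"dz": 0.25,"spin": 0,"grip": 10},{"dx": 0,"dy": 0,"dz": 0.25,"spin": 0,"grip": 20},{"dx": 0,"dy": 0,"dz": 0.25,"spin": 0,"grip": 40},{"dx": 0,"dy": 0,"dz": 0.25,"spin": 0,"grip": 50},{"dx": 0,"dy": 0,"dz": 0.25,"spin": 0,"grip": 50},{"dx": 0,"dy": 0,"dz": 0.25,"spin": 0,"grip": 50},{"dx": 0,"dy": 0,"dz": 0.25,"spin": 0,"grip": 50},{"dx": 0,"dy": 0,"dz": 0.25,"spin": 0,"grip": 50}])

```text
time_s: 12.05
tcp_pos: [0.4249, 0.3072, 0.154]
eef_rot: [180.0, -0.0, -83.5]
contact_force: [-0.3, -0.5, -0.4]
gripper_width: 0.0434
```

>>> servo_tool(targets=[{"dx": 0,"dy": 0,"dz": 0.5,"spin": 0,"grip": 50},{"dx": 0,"dy": 0,"dz": 1.5,"spin": 0,"grip": 50},{"dx": 0,"dy": 0,"dz": 3,"spin": 0,"grip": 50},{"dx": 0,"dy": 0,"dz": 5,"spin": 0,"grip": 60},{"dx": 0,"dy": 0,"dz": 7.5,"spin": 0,"grip": 70},{"dx": 0,"dy": 0,"dz": 10.5,"spin": 0,"grip": 100},{"dx": 0,"dy": -1,"dz": 13,"spin": 0,"grip": 100},{"dx": 0,"dy": -3,"dz": 15,"spin": 0,"grip": 100},{"dx": 0,"dy": -6,"dz": 16,"spin": 0,"grip": 100},{"dx": 0,"dy": -10,"dz": 16,"spin": 0,"grip": 100}])

```text
time_s: 12.88
tcp_pos: [0.4259, 0.2079, 0.3176]
eef_rot: [-179.7, 0.2, -83.3]
contact_force: [1.5, -0.1, -0.3]
gripper_width: 0.0842
```

>>> servo_tool(targets=[{"dx": 0,"dy": -4,"dz": 0,"spin": 0,"grip": 100},{"dx": 1,"dy": -8,"dz": 0,"spin": 0,"grip": 100},{"dx": 1,"dy": -12,"dz": 0,"spin": 0,"grip": 100},{"dx": 2,"dy": -16,"dz": 0,"spin": 0,"grip": 100},{"dx": 2,"dy": -20,"dz": 0,"spin": 0,"grip": 100},{"dx": 3,"dy": -24,"dz": 0,"spin": 0,"grip": 100},{"dx": 3,"dy": -28,"dz": 0,"spin": 0,"grip": 100},{"dx": 3,"dy": -32,"dz": 0,"spin": 0,"grip": 100},{"dx": 3,"dy": -36,"dz": 0,"spin": 0,"grip": 100},{"dx": 3,"dy": -40,"dz": 0,"spin": 0,"grip": 100}])

```text
time_s: 13.72
tcp_pos: [0.4545, -0.1949, 0.3155]
eef_rot: [-179.9, -0.0, -83.5]
contact_force: [2.4, -0.2, 0.2]
gripper_width: 0.0877
```

Run:
```python
from h import *
st=r.get_state();print(st['tcp_pos'],st['eef_rot'])
im,c=snap('wrist','w7'); np.savez('w7.npz',extrinsics=c['extrinsics'],K=c['K'])
z=[]
for d in r.cut_out('bracket','wrist'): print(round(d['p'],2),np.round(d['extent']).tolist())
A=cv2.resize(im[:230],(800,360),interpolation=cv2.INTER_CUBIC)
C=[]
for n in ['scene','side']:
  q,c2=snap(n,n+'3')
  u,v=proj(c2,[.43,.3,.12]).astype(int); C.append(cv2.resize(q[v-30:v+30,u-50:u+50],(400,240),interpolation=cv2.INTER_CUBIC))
  for o in ['bracket','tote']:
    for d in r.cut_out(o,n): print(n,o,round(d['p'],2),np.round(d['extent']).tolist())
cv2.imwrite('pics/g7.png',np.vstack([A,np.hstack(C)]))
```

```text
[ 0.45445832 -0.19494899  0.31550844] [-1.79897227e+02 -2.57469131e-02 -8.34610095e+01]
0.93 [230.0, 72.0, 270.0, 134.0]
0.85 [305.0, 77.0, 369.0, 139.0]
scene bracket 0.91 [235.0, 268.0, 257.0, 307.0]
scene bracket 0.89 [352.0, 274.0, 392.0, 312.0]
scene bracket 0.61 [262.0, 246.0, 299.0, 283.0]
scene tote 0.55 [128.0, 144.0, 172.0, 189.0]
scene tote 0.34 [234.0, 166.0, 283.0, 194.0]
side bracket 0.96 [193.0, 236.0, 220.0, 267.0]
side bracket 0.92 [286.0, 260.0, 317.0, 296.0]
side bracket 0.7 [230.0, 231.0, 259.0, 256.0]
side bracket 0.37 [185.0, 153.0, 210.0, 185.0]
side tote 0.8 [186.0, 150.0, 210.0, 186.0]
```

View pics/g7.png

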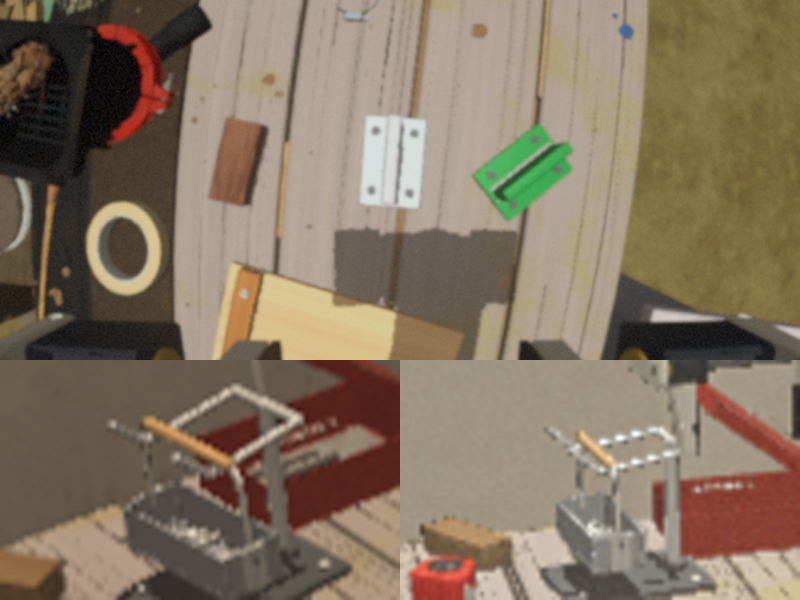

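View 11: the tote hangs by its bar on both prongs. The silver bracket is at about (392,162) in the crop, green beside it at (522,172). Now fit the bracket, checking against the fixed views.

Run:
```python
from h import *
c=np.load('w7.npz');s=.64
# image top=-y, left=+x
T=fit(c,[(30,-45,10),(-30,-45,10),(-30,45,10),(30,45,10),(0,-40,61),(0,40,61)],np.array([(365,115),(426,119),(420,208),(360,205),(395,117),(391,207)])*s,[.47,-.29,0.])
a=T[2];R=np.array([[np.cos(a),-np.sin(a),0],[np.sin(a),np.cos(a),0],[0,0,1]])
P=[R@(np.array(p)/1e3)+[T[0],T[1],0] for p in [(x,y,z) for x in(30,-30) for y in (-45,45) for z in (0,10)]+[(x,y,61) for x in(6,-6) for y in (-40,40)]]
for n in ['scene','side']:
  q=np.array([proj(r.get_calibration(n),p) for p in P]); print(n,q.min(0).round(),q.max(0).round())
# rib top height from the pixel side widths: triangulate wrist mask centroid / scene
J=[.525,-.0187,np.radians(-10.75)]
print('foot corners wrist px vs jig checked; bed corner (130,-120):',proj(c,[J[0]+.13*np.cos(J[2])+.12*np.sin(J[2]),J[1]+.13*np.sin(J[2])-.12*np.cos(J[2]),.012],True)/s,'-130:',proj(c,[J[0]-.13*np.cos(J[2])+.12*np.sin(J[2]),J[1]-.13*np.sin(J[2])-.12*np.cos(J[2]),.012],True)/s)
```

```text
[ 0.4709 -0.2778] 3.25
[[0.2, 0.8], [0.1, 0.3], [0.5, 0.7], [0.3, 0.5], [-0.1, -1.0], [-0.9, -1.2]]
scene [259. 245.] [298. 282.]
side [233. 229.] [259. 258.]
foot corners wrist px vs jig checked; bed corner (130,-120): [230.6388175  261.71312785] -130: [466.17000615 332.78777449]
```

The fit is within about 1 px and the predicted boxes match both fixed views (heights confirmed). Grasp the rib.

>>> servo_tool(squeeze=60, targets=[{"dx": 0.5,"dy": -2.5,"dz": -1,"spin": -0.03,"grip": 60},{"dx": 1.1,"dy": -5.5,"dz": -3,"spin": -0.057,"grip": 60},{"dx": 1.6,"dy": -8,"dz": -6,"spin": -0.057,"grip": 60},{"dx": 1.6,"dy": -8.3,"dz": -10,"spin": -0.057,"grip": 60},{"dx": 1.6,"dy": -8.3,"dz": -14,"spin": -0.057,"grip": 60},{"dx": 1.6,"dy": -8.3,"dz": -18,"spin": -0.057,"grip": 60},{"dx": 1.6,"dy": -8.3,"dz": -21,"spin": -0.057,"grip": 60},{"dx": 1.6,"dy": -8.3,"dz": -22.5,"spin": -0.057,"grip": 60},{"dx": 1.6,"dy": -8.3,"dz": -23,"spin": -0.057,"grip": 60},{"dx": 1.6,"dy": -8.3,"dz": -23,"spin": -0.057,"grip": 60}])

```text
time_s: 14.95
tcp_pos: [0.4709, -0.2747, 0.0832]
eef_rot: [179.9, 0.0, -86.6]
contact_force: [0.5, -0.0, -0.0]
gripper_width: 0.0527
```

Run:
```python
from h import *
im,c=snap('wrist','w8'); st=r.get_state();print(st['tcp_pos'],st['eef_rot'],st['gripper_width'])
for d in r.cut_out('bracket','wrist'):
    print(round(d['p'],2),np.round(d['extent']).tolist())
T=[.4709,-.2778];a=np.radians(3.25)
for x,y,z in [(6,-40,61),(-6,-40,61),(30,-45,10),(-30,-45,10)]:
    print(proj(c,[T[0]+(x*np.cos(a)-y*np.sin(a))/1e3,T[1]+(x*np.sin(a)+y*np.cos(a))/1e3,z/1e3],True).round(1))
```

```text
[ 0.47174459 -0.27512921  0.08457441] [ 1.79999888e+02 -1.87085561e-02 -8.66200427e+01] 0.05251120193735323
0.72 [216.0, 136.0, 292.0, 266.0]
0.66 [348.0, 133.0, 471.0, 206.0]
[246.2 153.6]
[266.  153.7]
[217.4 139. ]
[294.4 139.1]
```

>>> servo_tool(squeeze=60, targets=[{"dx": 0,"dy": -0.3,"dz": -1.5,"spin": 0,"grip": 60},{"dx": 0,"dy": -0.3,"dz": -3.5,"spin": 0,"grip": 60},{"dx": 0,"dy": -0.3,"dz": -5,"spin": 0,"grip": 60},{"dx": 0,"dy": -0.3,"dz": -6,"spin": 0,"grip": 60},{"dx": 0,"dy": -0.3,"dz": -6,"spin": 0,"grip": 40},{"dx": 0,"dy": -0.3,"dz": -6,"spin": 0,"grip": 20},{"dx": 0,"dy": -0.3,"dz": -6,"spin": 0,"grip": 0},{"dx": 0,"dy": -0.3,"dz": -6,"spin": 0,"grip": 0},{"dx": 0,"dy": -0.3,"dz": -6,"spin": 0,"grip": 0},{"dx": 0,"dy": -0.3,"dz": -6,"spin": 0,"grip": 0}])

```text
time_s: 15.88
tcp_pos: [0.4713, -0.2789, 0.0247]
eef_rot: [-179.9, -0.0, -86.7]
contact_force: [0.3, -0.5, 0.1]
gripper_width: 0.0181
```

>>> servo_tool(targets=[{"dx": 0,"dy": 0,"dz": 0,"spin": 0,"grip": 0},{"dx": 0,"dy": 0,"dz": 0,"spin": 0,"grip": 0},{"dx": 0,"dy": 0,"dz": 0,"spin": 0,"grip": 0},{"dx": 0,"dy": 0,"dz": 0,"spin": 0,"grip": 0},{"dx": 0,"dy": 0,"dz": 0,"spin": 0,"grip": 0},{"dx": 0,"dy": 0,"dz": 0,"spin": 0,"grip": 0},{"dx": 0,"dy": 0,"dz": 0,"spin": 0,"grip": 0},{"dx": 0,"dy": 0,"dz": 0,"spin": 0,"grip": 0},{"dx": 0,"dy": 0,"dz": 0,"spin": 0,"grip": 0},{"dx": 0,"dy": 0,"dz": 0,"spin": 0,"grip": 0}])

```text
time_s: 16.72
tcp_pos: [0.4714, -0.2789, 0.0246]
eef_rot: [-179.9, -0.0, -86.7]
contact_force: [0.1, 1.0, 5.4]
gripper_width: 0.0116
```

>>> servo_tool(targets=[{"dx": 0,"dy": 0,"dz": 0.4,"spin": 0,"grip": 0},{"dx": 0,"dy": 0,"dz": 1.2,"spin": 0,"grip": 0},{"dx": 0,"dy": 0,"dz": 2.4,"spin": 0,"grip": 0},{"dx": 0,"dy": 0.2,"dz": 3.8,"spin": 0,"grip": 0},{"dx": 0.3,"dy": 0.9,"dz": 5.2,"spin": -0.01,"grip": 0},{"dx": 0.7,"dy": 2.2,"dz": 6.4,"spin": -0.03,"grip": 0},{"dx": 1.4,"dy": 4,"dz": 7.4,"spin": -0.06,"grip": 0},{"dx": 2.1,"dy": 6.2,"dz": 8,"spin": -0.09,"grip": 0},{"dx": 2.9,"dy": 8.6,"dz": 8,"spin": -0.12,"grip": 0},{"dx": 3.7,"dy": 11,"dz": 8,"spin": -0.15,"grip": 0}])

```text
time_s: 17.55
tcp_pos: [0.5077, -0.1679, 0.1047]
eef_rot: [-180.0, 0.0, -95.5]
contact_force: [-0.0, -0.4, -3.3]
gripper_width: 0.0114
```

>>> servo_tool(targets=[{"dx": 0.8,"dy": 2.4,"dz": 0,"spin": -0.03,"grip": 0},{"dx": 1.6,"dy": 4.8,"dz": 0,"spin": -0.06,"grip": 0},{"dx": 2.4,"dy": 7.2,"dz": 0,"spin": -0.08,"grip": 0},{"dx": 3.2,"dy": 9.4,"dz": 0,"spin": -0.095,"grip": 0},{"dx": 3.9,"dy": 11.5,"dz": 0,"spin": -0.095,"grip": 0},{"dx": 4.5,"dy": 13.2,"dz": 0,"spin": -0.095,"grip": 0},{"dx": 5,"dy": 14.5,"dz": 0,"spin": -0.095,"grip": 0},{"dx": 5.2,"dy": 15.2,"dz": 0,"spin": -0.095,"grip": 0},{"dx": 5.3,"dy": 15.4,"dz": 0,"spin": -0.095,"grip": 0},{"dx": 5.3,"dy": 15.4,"dz": 0,"spin": -0.095,"grip": 0}])

```text
time_s: 18.38
tcp_pos: [0.5607, -0.0148, 0.1039]
eef_rot: [180.0, -0.0, -100.8]
contact_force: [0.8, -1.0, -3.1]
gripper_width: 0.0115
```

Run:
```python
from h import *
st=r.get_state();print(st['tcp_pos'],st['eef_rot'],st['gripper_width'],st['contact_force'],st['moment'])
obj=np.array([(-130,-120,12),(-130,120,12),(130,120,12),(130,-120,12),(90,68,26),(90,-120,26),(78,80,26),(-72,80,26),(116,-120,26),(-72,106,26),(78,106,26)])/1e3
def P(x):
    a=x[2];R=np.array([[np.cos(a),-np.sin(a),0],[np.sin(a),np.cos(a),0],[0,0,1]]);return obj@R.T+[x[0],x[1],0]
x=np.array([.525,-.0187,np.radians(-10.75)]);V=[('w3',np.load('w3.npz'),True),('scene3',r.get_calibration('scene'),False),('side3',r.get_calibration('side'),False)]
for sel in ([0],[1],[2],[0,1,2]):
  y=x.copy()
  for it in range(3):
    obs=[]
    for i in sel:
        n,c,f=V[i]; g=cv2.imread(f'pics/{n}.png',0); p=np.array([proj(c,q,f) for q in P(y)],np.float32)
        o=cv2.cornerSubPix(g,p.reshape(-1,1,2).copy(),(4,4) if f else (3,3),(-1,-1),(3,40,.01)).reshape(-1,2); obs.append((c,f,o))
    F=lambda z:np.concatenate([(np.array([proj(c,q,f) for q in P(z)])-o).ravel() for c,f,o in obs])
    y=least_squares(F,y,loss='soft_l1',f_scale=.7).x
  print(sel,y[:2].round(4),np.degrees(y[2]).round(2),'med res',np.median(abs(F(y))).round(2)); 
  a=y[2];print('  seated',(y[:2]+np.array([[np.cos(a),-np.sin(a)],[np.sin(a),np.cos(a)]])@[.06,.035]).round(4))
```

```text
[ 0.56068167 -0.01483201  0.10393117] [ 1.79964787e+02 -1.54498809e-02 -1.00751359e+02] 0.011546521770824247 [ 0.84126111 -0.97909578 -3.14686238] [ 0.04658798 -0.09143548 -0.08260226]
[0] [ 0.5263 -0.0202] -10.73 med res 0.6
  seated [0.5918 0.0031]
[1] [ 0.5232 -0.0211] -10.73 med res 0.24
  seated [0.5886 0.0021]
[2] [ 0.5223 -0.0275] -10.29 med res 0.42
  seated [ 0.5875 -0.0037]
[0, 1, 2] [ 0.5257 -0.0202] -10.73 med res 0.18
  seated [0.5912 0.003 ]
```

The jig yaw of -10.7° agrees across the views, and the seated centre is about (0.590, 0.003). Lower to the bed.

>>> servo_tool(targets=[{"dx": 0,"dy": 0,"dz": -0.6,"spin": 0,"grip": 0},{"dx": 0,"dy": 0,"dz": -1.6,"spin": 0,"grip": 0},{"dx": 0,"dy": 0,"dz": -2.8,"spin": 0,"grip": 0},{"dx": 0,"dy": 0,"dz": -4,"spin": 0,"grip": 0},{"dx": 0,"dy": 0,"dz": -5,"spin": 0,"grip": 0},{"dx": 0,"dy": 0,"dz": -5.8,"spin": 0,"grip": 0},{"dx": 0,"dy": 0,"dz": -6.2,"spin": 0,"grip": 0},{"dx": 0,"dy": 0,"dz": -6.5,"spin": 0,"grip": 0},{"dx": 0,"dy": 0,"dz": -6.6,"spin": 0,"grip": 0},{"dx": 0,"dy": 0,"dz": -6.6,"spin": 0,"grip": 0}])

```text
time_s: 19.22
tcp_pos: [0.5611, -0.0149, 0.0381]
eef_rot: [-180.0, -0.0, -100.8]
contact_force: [0.0, 0.1, -3.6]
gripper_width: 0.0119
```

>>> servo_tool(targets=[{"dx": 0,"dy": 0,"dz": -0.05,"spin": 0,"grip": 0},{"dx": 0,"dy": 0,"dz": -0.1,"spin": 0,"grip": 0},{"dx": 0,"dy": 0,"dz": -0.15,"spin": 0,"grip": 0},{"dx": 0,"dy": 0,"dz": -0.2,"spin": 0,"grip": 0},{"dx": 0,"dy": 0,"dz": -0.2,"spin": 0,"grip": 0},{"dx": 0,"dy": 0,"dz": -0.2,"spin": 0,"grip": 0},{"dx": 0,"dy": 0,"dz": -0.2,"spin": 0,"grip": 0},{"dx": 0,"dy": 0,"dz": -0.2,"spin": 0,"grip": 0},{"dx": 0,"dy": 0,"dz": -0.2,"spin": 0,"grip": 0},{"dx": 0,"dy": 0,"dz": -0.2,"spin": 0,"grip": 0}])

```text
time_s: 20.05
tcp_pos: [0.5612, -0.0147, 0.0366]
eef_rot: [-180.0, 0.0, -100.8]
contact_force: [-2.3, 2.0, 5.2]
gripper_width: 0.0117
```

>>> servo_tool(targets=[{"dx": 0.3,"dy": 0.1,"dz": 0,"spin": 0,"grip": 0},{"dx": 0.7,"dy": 0.4,"dz": 0,"spin": 0,"grip": 0},{"dx": 1.1,"dy": 0.7,"dz": 0,"spin": 0,"grip": 0},{"dx": 1.5,"dy": 0.9,"dz": 0,"spin": 0,"grip": 0},{"dx": 1.8,"dy": 1.1,"dz": 0,"spin": 0,"grip": 0},{"dx": 2.1,"dy": 1.3,"dz": 0,"spin": 0,"grip": 0},{"dx": 2.3,"dy": 1.4,"dz": 0,"spin": 0,"grip": 0},{"dx": 2.4,"dy": 1.5,"dz": 0,"spin": 0,"grip": 0},{"dx": 2.4,"dy": 1.5,"dz": 0,"spin": 0,"grip": 0},{"dx": 2.4,"dy": 1.5,"dz": 0,"spin": 0,"grip": 0}])

```text
time_s: 20.88
tcp_pos: [0.5854, -0.0001, 0.0366]
eef_rot: [-180.0, -0.0, -100.8]
contact_force: [-1.2, -1.4, 4.2]
gripper_width: 0.0115
```

>>> servo_tool(targets=[{"dx": 0.1,"dy": 0,"dz": 0,"spin": 0,"grip": 0},{"dx": 0.15,"dy": 0,"dz": 0,"spin": 0,"grip": 0},{"dx": 0.2,"dy": 0,"dz": 0,"spin": 0,"grip": 0},{"dx": 0.25,"dy": -0.05,"dz": 0,"spin": 0,"grip": 0},{"dx": 0.3,"dy": -0.05,"dz": 0,"spin": 0,"grip": 0},{"dx": 0.35,"dy": -0.05,"dz": 0,"spin": 0,"grip": 0},{"dx": 0.4,"dy": -0.08,"dz": 0,"spin": 0,"grip": 0},{"dx": 0.4,"dy": -0.08,"dz": 0,"spin": 0,"grip": 0},{"dx": 0.4,"dy": -0.08,"dz": 0,"spin": 0,"grip": 0},{"dx": 0.4,"dy": -0.08,"dz": 0,"spin": 0,"grip": 0}])

```text
time_s: 21.72
tcp_pos: [0.589, -0.0006, 0.0366]
eef_rot: [-180.0, -0.0, -100.8]
contact_force: [-3.9, 0.5, 7.1]
gripper_width: 0.0122
```

```bash
cat >> h.py <<'E'
def rep():
    st=r.get_state();a=np.radians(-10.73);ex=np.array([np.cos(a),np.sin(a)]);ey=np.array([-ex[1],ex[0]])
    p=st['tcp_pos'];f=st['contact_force'];d=p[:2]-[.590,.003]
    print(p.round(4),st['eef_rot'].round(2),'mm to seat ex,ey',(d@ex*1e3).round(1),(d@ey*1e3).round(1),'F ex,ey,z',(f[:2]@ex).round(1),(f[:2]@ey).round(1),f[2].round(1),'M',st['moment'].round(2),'w',st['gripper_width'].round(4))
E
python3 -c "
from h import *
rep()"
```

```text
Traceback (most recent call last):
  File "h.py", line 34, in rep
    print(p.round(4),st['eef_rot'].round(2),'mm to seat ex,ey',(d@ex*1e3).round(1),(d@ey*1e3).round(1),'F ex,ey,z',(f[:2]@ex).round(1),(f[:2]@ey).round(1),f[2].round(1),'M',st['moment'].round(2),'w',st['gripper_width'].round(4))
                                                                                                                                                                                                       ^^^^^^^^^^^^^^^^^^^^^^^^^
AttributeError: 'float' object has no attribute 'round'
```

>>> servo_tool(targets=[{"dx": 0.03,"dy": 0,"dz": 0,"spin": 0,"grip": 0},{"dx": 0.06,"dy": 0,"dz": 0,"spin": 0,"grip": 0},{"dx": 0.1,"dy": -0.02,"dz": 0,"spin": 0,"grip": 0},{"dx": 0.13,"dy": -0.02,"dz": 0,"spin": 0,"grip": 0},{"dx": 0.16,"dy": -0.03,"dz": 0,"spin": 0,"grip": 0},{"dx": 0.2,"dy": -0.04,"dz": 0,"spin": 0,"grip": 0},{"dx": 0.2,"dy": -0.04,"dz": 0,"spin": 0,"grip": 0},{"dx": 0.2,"dy": -0.04,"dz": 0,"spin": 0,"grip": 0},{"dx": 0.2,"dy": -0.04,"dz": 0,"spin": 0,"grip": 0},{"dx": 0.2,"dy": -0.04,"dz": 0,"spin": 0,"grip": 0}])

```text
time_s: 22.55
tcp_pos: [0.5909, -0.001, 0.0366]
eef_rot: [-180.0, -0.0, -100.8]
contact_force: [-4.1, 0.7, 7.7]
gripper_width: 0.0117
```

```bash
sed -i "s/st\['gripper_width'\].round(4)/st['gripper_width']/" h.py
python3 -c "
from h import *
rep()"
```

```text
[ 0.5909 -0.001   0.0366] [-179.99   -0.   -100.76] mm to seat ex,ey 1.6 -3.8 F ex,ey,z -4.2 -0.1 7.7 M [0.25 1.2  0.01] w 0.01167372250243333
```

>>> servo_tool(targets=[{"dx": 0.04,"dy": 0,"dz": 0,"spin": 0,"grip": 0},{"dx": 0.08,"dy": -0.01,"dz": 0,"spin": 0,"grip": 0},{"dx": 0.12,"dy": -0.02,"dz": 0,"spin": 0,"grip": 0},{"dx": 0.16,"dy": -0.03,"dz": 0,"spin": 0,"grip": 0},{"dx": 0.2,"dy": -0.04,"dz": 0,"spin": 0,"grip": 0},{"dx": 0.24,"dy": -0.05,"dz": 0,"spin": 0,"grip": 0},{"dx": 0.28,"dy": -0.05,"dz": 0,"spin": 0,"grip": 0},{"dx": 0.3,"dy": -0.06,"dz": 0,"spin": 0,"grip": 0},{"dx": 0.3,"dy": -0.06,"dz": 0,"spin": 0,"grip": 0},{"dx": 0.3,"dy": -0.06,"dz": 0,"spin": 0,"grip": 0}])

```text
time_s: 23.38
tcp_pos: [0.5913, -0.0012, 0.0367]
eef_rot: [179.8, -0.0, -100.8]
contact_force: [-14.0, 6.8, 17.2]
gripper_width: 0.0117
```

```bash
python3 -c "
from h import *
rep()"
```

```text
[ 0.5913 -0.0012  0.0367] [ 1.7978e+02 -4.0000e-02 -1.0078e+02] mm to seat ex,ey 2.1 -3.9 F ex,ey,z -15.0 4.1 17.2 M [2.62 5.01 0.1 ] w 0.011651161079587002
```

Far fence contacted (15 N, yaw moment about 0). Now slide towards the side fence.

>>> servo_tool(targets=[{"dx": 0.01,"dy": 0.05,"dz": 0,"spin": 0,"grip": 0},{"dx": 0.02,"dy": 0.1,"dz": 0,"spin": 0,"grip": 0},{"dx": 0.03,"dy": 0.15,"dz": 0,"spin": 0,"grip": 0},{"dx": 0.04,"dy": 0.2,"dz": 0,"spin": 0,"grip": 0},{"dx": 0.05,"dy": 0.25,"dz": 0,"spin": 0,"grip": 0},{"dx": 0.06,"dy": 0.3,"dz": 0,"spin": 0,"grip": 0},{"dx": 0.07,"dy": 0.35,"dz": 0,"spin": 0,"grip": 0},{"dx": 0.07,"dy": 0.4,"dz": 0,"spin": 0,"grip": 0},{"dx": 0.07,"dy": 0.4,"dz": 0,"spin": 0,"grip": 0},{"dx": 0.07,"dy": 0.4,"dz": 0,"spin": 0,"grip": 0}])

```text
time_s: 24.22
tcp_pos: [0.5915, 0.0, 0.0367]
eef_rot: [179.7, -0.2, -100.8]
contact_force: [-12.3, -7.5, 18.0]
gripper_width: 0.0116
```

```bash
python3 -c "
from h import *
rep()"
```

```text
[0.5915 0.     0.0367] [ 179.72   -0.22 -100.8 ] mm to seat ex,ey 2.0 -2.7 F ex,ey,z -10.6 -9.7 18.0 M [-2.53  4.25  0.02] w 0.011563148806181298
```

>>> servo_tool(targets=[{"dx": 0,"dy": 0,"dz": 0.05,"spin": 0,"grip": 0},{"dx": 0,"dy": 0,"dz": 0.1,"spin": 0,"grip": 0},{"dx": 0.01,"dy": 0.05,"dz": 0.1,"spin": 0,"grip": 0},{"dx": 0.02,"dy": 0.1,"dz": 0.1,"spin": 0,"grip": 0},{"dx": 0.03,"dy": 0.15,"dz": 0.1,"spin": 0,"grip": 0},{"dx": 0.04,"dy": 0.2,"dz": 0.1,"spin": 0,"grip": 0},{"dx": 0.05,"dy": 0.2,"dz": 0.1,"spin": 0,"grip": 0},{"dx": 0.05,"dy": 0.2,"dz": 0.1,"spin": 0,"grip": 0},{"dx": 0.05,"dy": 0.2,"dz": 0.1,"spin": 0,"grip": 0},{"dx": 0.05,"dy": 0.2,"dz": 0.1,"spin": 0,"grip": 0}])

```text
time_s: 25.05
tcp_pos: [0.592, 0.0026, 0.0368]
eef_rot: [179.7, -0.2, -100.8]
contact_force: [-10.1, -5.3, 9.8]
gripper_width: 0.0117
```

```bash
python3 -c "
from h import *
rep()"
```

```text
[0.592  0.0026 0.0368] [ 179.7    -0.18 -100.82] mm to seat ex,ey 2.0 -0.0 F ex,ey,z -9.0 -7.1 9.8 M [-1.58  3.27  0.07] w 0.011719776077251186
```

>>> servo_tool(targets=[{"dx": 0.01,"dy": 0.04,"dz": 0,"spin": 0,"grip": 0},{"dx": 0.02,"dy": 0.08,"dz": 0,"spin": 0,"grip": 0},{"dx": 0.03,"dy": 0.12,"dz": 0,"spin": 0,"grip": 0},{"dx": 0.04,"dy": 0.16,"dz": 0,"spin": 0,"grip": 0},{"dx": 0.05,"dy": 0.2,"dz": 0,"spin": 0,"grip": 0},{"dx": 0.06,"dy": 0.25,"dz": 0,"spin": 0,"grip": 0},{"dx": 0.06,"dy": 0.3,"dz": 0,"spin": 0,"grip": 0},{"dx": 0.06,"dy": 0.3,"dz": 0,"spin": 0,"grip": 0},{"dx": 0.06,"dy": 0.3,"dz": 0,"spin": 0,"grip": 0},{"dx": 0.06,"dy": 0.3,"dz": 0,"spin": 0,"grip": 0}])

```text
time_s: 25.88
tcp_pos: [0.5924, 0.0047, 0.0368]
eef_rot: [179.7, -0.2, -100.8]
contact_force: [-8.7, -9.6, 9.5]
gripper_width: 0.0118
```

```bash
python3 -c "
from h import *
rep()"
```

```text
[0.5924 0.0047 0.0368] [ 179.68   -0.25 -100.82] mm to seat ex,ey 2.0 2.1 F ex,ey,z -6.7 -11.1 9.5 M [-3.34  3.19  0.05] w 0.011781212245965603
```

>>> servo_tool(targets=[{"dx": 0.02,"dy": 0.04,"dz": 0,"spin": 0,"grip": 0},{"dx": 0.05,"dy": 0.08,"dz": 0,"spin": 0,"grip": 0},{"dx": 0.08,"dy": 0.12,"dz": 0,"spin": 0,"grip": 0},{"dx": 0.11,"dy": 0.16,"dz": 0,"spin": 0,"grip": 0},{"dx": 0.14,"dy": 0.2,"dz": 0,"spin": 0,"grip": 0},{"dx": 0.17,"dy": 0.24,"dz": 0,"spin": 0,"grip": 0},{"dx": 0.2,"dy": 0.25,"dz": 0,"spin": 0,"grip": 0},{"dx": 0.2,"dy": 0.25,"dz": 0,"spin": 0,"grip": 0},{"dx": 0.2,"dy": 0.25,"dz": 0,"spin": 0,"grip": 0},{"dx": 0.2,"dy": 0.25,"dz": 0,"spin": 0,"grip": 0}])

```text
time_s: 26.72
tcp_pos: [0.5925, 0.0049, 0.037]
eef_rot: [179.5, -0.4, -100.8]
contact_force: [-14.6, -19.0, 16.6]
gripper_width: 0.0114
```

```bash
python3 -c "
from h import *
rep()"
```

```text
[0.5925 0.0049 0.037 ] [ 179.5    -0.44 -100.83] mm to seat ex,ey 2.1 2.3 F ex,ey,z -10.9 -21.4 16.6 M [-6.83  4.66  0.15] w 0.01138784941008507
```

Both fences are in contact (11 N and 21 N, no further motion), but the tool tilts about 0.6°. I add some down-force to keep the foot flat.

>>> servo_tool(targets=[{"dx": 0.01,"dy": 0,"dz": -0.04,"spin": 0,"grip": 0},{"dx": 0.03,"dy": 0,"dz": -0.08,"spin": 0,"grip": 0},{"dx": 0.05,"dy": -0.02,"dz": -0.12,"spin": 0,"grip": 0},{"dx": 0.05,"dy": -0.03,"dz": -0.16,"spin": 0,"grip": 0},{"dx": 0.05,"dy": -0.05,"dz": -0.2,"spin": 0,"grip": 0},{"dx": 0.05,"dy": -0.05,"dz": -0.22,"spin": 0,"grip": 0},{"dx": 0.05,"dy": -0.05,"dz": -0.22,"spin": 0,"grip": 0},{"dx": 0.05,"dy": -0.05,"dz": -0.22,"spin": 0,"grip": 0},{"dx": 0.05,"dy": -0.05,"dz": -0.22,"spin": 0,"grip": 0},{"dx": 0.05,"dy": -0.05,"dz": -0.22,"spin": 0,"grip": 0}])

```text
time_s: 27.55
tcp_pos: [0.5925, 0.0047, 0.0368]
eef_rot: [179.5, -0.4, -100.8]
contact_force: [-24.1, -15.8, 37.1]
gripper_width: 0.0115
```

Run:
```python
from h import *
rep()
C=[]
for n,p in [('scene',[.59,.0,.04]),('side',[.59,.0,.04]),('scene',[.43,.3,.12]),('side',[.43,.3,.12])]:
  q,c=snap(n,n+'9'); u,v=proj(c,p).astype(int); C.append(cv2.resize(q[v-30:v+30,u-40:u+40],(400,300),interpolation=cv2.INTER_CUBIC))
cv2.imwrite('pics/fin.png',np.vstack([np.hstack(C[:2]),np.hstack(C[2:])]))
```

```text
[0.5925 0.0047 0.0368] [ 179.51   -0.42 -100.82] mm to seat ex,ey 2.1 2.2 F ex,ey,z -20.7 -20.1 37.1 M [-5.15  8.14  0.12] w 0.011469816326906284
```

View pics/fin.png

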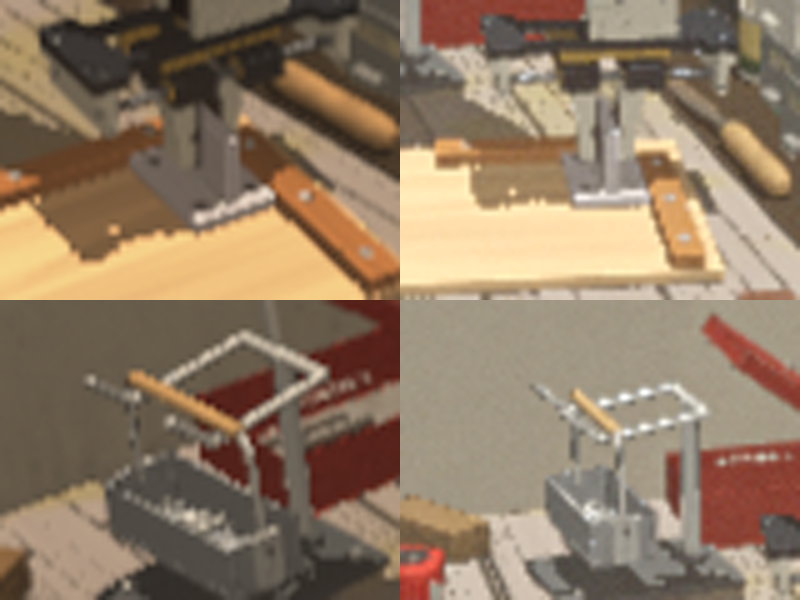

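View 12: the bracket's foot touches both fences and the tote still hangs on both prongs. The forces are about 20 N on each fence, so I hand in.

```bash
python3 -c "
from h import *
rep(); print(r.close_job())"
```

```text
[0.5924 0.0047 0.0368] [ 179.5    -0.42 -100.82] mm to seat ex,ey 2.1 2.1 F ex,ey,z -20.5 -20.6 36.6 M [-5.17  8.15  0.12] w 0.011482518595228584
the job is handed in; nothing more can be done
None
```

I handed the job in at about 28 s of the 72 s allowed. `close_job()` gives no verdict, so what follows is from my own checks.

**Tote:** I lifted it level out of the jig, hung it by its bar on both prongs and let go. Two camera views after release, and again at the end, show it hanging level.

**Bracket:** The silver one is flat on the bed and pressed into the corner, still gripped. At the end it pushed about 20 N on each fence and 37 N down, with almost no yaw moment. It did not move when I pressed harder.

**Checks that were not clean:**
- **Lift started early:** the fingers were still closing on the tote's bar when the lift began, so I held it nearer the fingertips than planned. It did not slip.
- **Seated position:** the bracket stopped about 2 mm further on each axis than the position worked out from the cameras, which is about the calibration error. I judged seating by the contact forces and the stop in motion.
- **Tilt:** the tool leans about 0.6° under the final push, so the foot may be tilted by up to that much. Extra down-force did not remove it.
- **Refused move:** the first move call was rejected because its rows lacked a grip value, and nothing moved.

I did not touch the offcut, tape roll, chisel or the green and pink brackets, but I did not re-measure their positions at the end.

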